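Show the gearhead's hidden shaft end to the inspection camera with the sprung mirror

ROBOT

A 7-joint arm with a two-finger parallel gripper is mounted at the origin on the work surface; the furniture and walls round the work are solid. World frame = base frame: x ahead of the robot, y to its left, z up, the work surface at z = 0. Lengths are in m, angles in rad, forces in N, time in s.
With the tool pointing down it reaches from about 0.4 to 0.9 m from the base axis. Payload 5.6 kg.
Tool frame: the origin (TCP) lies midway between the tips of the shut fingers; the grasp point (between the pads) lies 19 mm behind it; y points along the fingers, z is the direction in which the jaws open and shut, and the axes are right-handed (so a half turn about y gives the same grasp; the last joint's range is limited). The gripper opens to 92 mm and grips with 3 to 60 N. Pads are 20 mm wide; open, the fingers measure 128 mm over their backs; the gripper's body (75 mm by 189 mm) begins 69 mm behind the grasp point.
Start: joints at [1.169, 0.468, -0.012, 1.603, 0.006, 1.071, -0.056], TCP at [0.228, -0.609, 0.215] pointing down, gripper open.
Joint ranges: [-2.53, 2.53], [-0.31, 2.02], [-1.57, 1.55], [0.28, 2.44], [-1.29, 4.43], [0.15, 1.84], [-2.92, 2.92]. Speed limits (rad/s): [2.57, 2.57, 3.14, 3.14, 3.14, 3.14, 3.14].

INTERFACE

Orientations are given as a 3x3 rotation matrix whose columns are the frame's x, y, z axes.
In Python, from station import env, effector, solver, viewer, workorder, search_frame, tip_of gives the robot as it stands. Calls block until the motion is done:
- env.reach(position, orientation): joint-space move of the TCP to a pose.
- env.movel(position, frame=None, rate=0.15): straight line of the TCP; frame=None keeps the orientation; rate is the mean speed in m/s.
- env.goto_joints(angles): joint-space move.
- effector.release() and effector.grasp(squeeze=None): open the fingers fully, or close them until they stop; squeeze is the grip in N (None keeps the last).
- env.pause(seconds).
- solver.inverse_kinematics(position, orientation): joint angles nearest the present ones, or None.
- env.sense(): the state.
- viewer.read_camera(name): name is "scene" or "top" or "wrist"; returns (picture, depth): 384x512x3 uint8, red, green, blue; 384x512 float32, m along the optical axis (not along the pixel's ray), 0 where there is no reading.
- viewer.camera_info(name): a dict with "intrinsics" (3x3 intrinsics, pixels), "dist_coeffs" ([k1, k2, p1, p2, k3] as OpenCV has them; the pictures are not rectified), "eye" and "rotation" of the camera in the world; the wrist camera has in their place "T_tool_cam" (4x4, takes a point from camera to tool coordinates, whose origin is the TCP and whose axes are the tool frame's). Camera axes: x right, y up, looking along -z (the intrinsics and any distortion apply to the point x, -y, -z); pixel columns grow to the right and rows downward; lengths in m; the calibration is good to about 2 mm. A picture is of the moment at which its call begins: read the wrist's pose just before it. camera_info takes no time and is no camera call.
A pose or a line that the arm cannot do raises env.PlanningError and nothing moves.
- workorder.finish_job(): hands the job in, once; it reports no verdict.
Trained networks look in the newest picture that a camera, given by its name, has taken for a name from the list of things; names that differ only in an ending like _2 or _b are one class to them, and where a whole thing is asked for, a point or a joint stands for the part that bears it (a point fixed in the world has none). Each returns a list of dicts, best first, with "score" (0 to 1); they miss things now and then, are a little off and sometimes report something else, mostly with a low value. They report only what shows in the picture. A call takes as long as a camera call.
- search_frame(camera, name): "at" ([x, y, z] in m, in world coordinates, good to about 4 mm: the middle of the surface that is visible of it).
- tip_of(camera, name): "at" ([x, y, z] in m, in world coordinates, good to about 4 mm: a listed point, or the origin of a listed thing).
The state is a dict: "t": time; "joint_positions": joint angles; "joint_velocities": joint speeds; "tau": joint torques, N m; "ee_pos": TCP position; "tcp_rot": TCP orientation; "wrist_force": force on the tool from outside, world axes, zero at the start; "moment": the same for the moment, N m; "gripper_width": finger opening in m.
Only numpy, scipy, OpenCV 4.12 (cv2) and the standard library are available. Lean on these libraries where they do the work, as an engineer would, in place of code of your own. Each camera call takes 0.05 s, during which the arm holds its last target.

TASK

Set the loose gearhead down fully home in the nest of the inspection station, its capped shaft pointing to the mirror end of the station, and let go of it. Then, by the wing grip on top of the mirror and without touching the glass, turn the mirror until the station's camera sees the end of the shaft reflected in it, and finish while still holding the mirror steady at that angle, because its spring swings it back when released. Leave the other things on the table where they are.

Things in the scene. Friction and masses are not known exactly. Their poses are not given: they have to be found in the camera images.
- station: Fixed inspection station, a slotted grey metal plate 12 mm thick: origin on the table, z up, x along the plate from camera to mirror (the way the camera looks); the plate covers x -200..200, y -145..60 mm. The optical axis is level at y = 0, 60 mm above the table; the mirror's upright turning axis crosses it at x +150 mm and lies in the glass face.
- camera_lens (a point): Centre of the lens front of the station's black camera, on the optical axis, at station x -59 mm, 60 mm above the table; axes as the station's. The camera and its ring light (52 mm across) reach 127 mm back from here and 86 mm above the table.
- mirror_grip (a point): Centre of the wing grip on the mirror, on its turning axis, 117 mm above the table: a black bar 12 mm thick (x), 44 mm long (y), 28 mm tall (103 to 131 mm above the table) on a 14 mm stem. Turns with the mirror: x is the mirror's normal (the way the glass looks), y along bar and glass, z up. Below is the glass in a dark steel frame 70 mm wide, 28 to 92 mm above the table.
- mirror (a joint): Turn of the mirror in rad: 0 is parked at its stop, the mirror's normal then 0.5 rad clockwise (from above) of the direction from mirror to camera; grows counter-clockwise, up to 1.5 (normal straight at the camera at 0.5). A torsion spring (0.03 N m at the stop, 0.07 N m more per rad) swings it back to 0 when let go.
- sight_line (a point): A point on the camera's line of sight after reflection, 120 mm from the mirror's axis, 60 mm above the table; x along the reflected line away from the mirror, z up. It turns twice as far as the mirror: the mirror's normal halves the angle between the direction to the camera and this line. The camera sees the shaft end when this line runs through it.
- nest: Fixed nest on the plate, beside the optical axis between camera and mirror, clamped at a different place each time: black block 70 x 92 x 8 mm, four flared steel guides rising 16 mm above its floor round a pocket 48 mm (x) by 66 mm (y). Origin at its underside's centre, 12 mm above the table; pocket floor 8 mm higher; x to the mirror end (the way the shaft must point), z up.
- gearhead_centre (a point): Centre of the loose gearhead's black housing (42 mm along x, 60 mm along y, 60 mm tall), 30 mm above its underside; 0.42 kg. Gearhead axes: z up, the shaft points along -x. Grip it across the 60 mm sides (along y), a little above half height: in the nest the guides cover its lowest 16 mm.
- shaft_end (a point): End of the gearhead's yellow-capped shaft (13 mm thick), which sticks 38 mm out of the housing towards -x, 40 mm above the underside: 59 mm ahead of the housing's centre and 10 mm above it. Axes as the gearhead's.
- gear_motor: Bystander: upright geared motor 163 mm tall, dark, with a yellow shaft cap on top; origin at its underside.
- bit_case: Bystander: closed green case, 72 x 115 x 33 mm; origin at its underside.
- tin: Bystander: flat round tin, 67 mm across, 36 mm high; origin at the centre of its underside.

How it is judged:
By the outcome, as a careful person would: the job done as asked, in the order asked, and still so for the second after the job is handed in, while the arm keeps its last pose, push and grip.
It also fails if it takes over 54 s, if anything falls off the work surface, if the arm or the gripper's body presses on something with over 40 N, if the wrist force passes 120 N, or if a joint passes its speed limit or range.

## Working session

There is one attempt and no reset: what is moved stays moved. The work goes in short steps, each a Python script; the robot and the scene stay as the last script left them, time stands still between calls to the robot, and variables do not carry over. Pictures are saved under pics/ and viewed, and the job is handed in when it is done.

```bash
ls; mkdir -p pics; cat > h.py <<'E'
import numpy as np, cv2
from station import env, effector, solver, viewer, workorder, search_frame, tip_of
def snap(cam,fn):
    im,d=viewer.read_camera(cam); cv2.imwrite('pics/'+fn,im[:,:,::-1]); return im,d
E
python3 - <<'E'
from h import *
np.set_printoptions(precision=4,suppress=True)
for c in ['scene','top']:
    im,d=snap(c,c+'1.png'); np.save(c+'1.npy',d)
    i=viewer.camera_info(c); print(c,i)
    for n in ['station','camera_lens','mirror_grip','nest','gearhead_centre','shaft_end','gear_motor','bit_case','tin','sight_line']:
        r=tip_of(c,n); print(n,[(np.round(x['at'],4),round(x['score'],2)) for x in r[:3]])
s=env.sense(); print(s['t'],s['ee_pos'],s['tcp_rot'],s['gripper_width'])
E
```

```text
pics
scene {'intrinsics': array([[468.7119,   0.    , 260.2408],
       [  0.    , 468.7119, 186.5269],
       [  0.    ,   0.    ,   1.    ]]), 'dist_coeffs': array([-0.1869,  0.    ,  0.    ,  0.    ,  0.    ]), 'eye': array([-0.5027,  0.6907,  1.0025]), 'rotation': array([[-0.5551,  0.463 , -0.691 ],
       [-0.8315, -0.3282,  0.4482],
       [-0.0193,  0.8234,  0.5672]])}
station [(array([ 0.5705, -0.0031, -0.0002]), 0.76), (array([ 0.3898, -0.378 , -0.0012]), 0.24)]
camera_lens [(array([0.578 , 0.0497, 0.0577]), 0.81), (array([ 0.4766, -0.0105,  0.0094]), 0.33)]
mirror_grip [(array([ 0.5429, -0.1461,  0.1174]), 0.61)]
nest [(array([ 0.4801, -0.0141,  0.0123]), 0.76)]
gearhead_centre [(array([0.4809, 0.3216, 0.0351]), 0.57)]
shaft_end [(array([0.4939, 0.3864, 0.0391]), 0.87), (array([ 0.71  ,  0.277 , -0.0031]), 0.63)]
gear_motor [(array([0.7128, 0.2762, 0.0002]), 0.76), (array([ 0.3924, -0.3774, -0.0023]), 0.33)]
bit_case [(array([ 0.3901, -0.3798, -0.0026]), 0.95)]
tin [(array([0.7811, 0.0247, 0.0002]), 0.59)]
sight_line []
top {'intrinsics': array([[484.5014,   0.    , 256.329
[... 322 characters left out ...]
ray([ 0.5681, -0.0056, -0.0017]), 0.76)]
camera_lens [(array([0.58  , 0.0576, 0.0558]), 0.86)]
mirror_grip [(array([ 0.5444, -0.1543,  0.1178]), 0.52)]
nest [(array([ 0.4761, -0.0074,  0.0149]), 0.83), (array([0.4798, 0.3252, 0.0299]), 0.63)]
gearhead_centre [(array([0.4762, 0.3258, 0.029 ]), 0.58)]
shaft_end [(array([0.4916, 0.3774, 0.0393]), 0.73), (array([ 0.5431, -0.1522,  0.1153]), 0.68)]
gear_motor [(array([ 0.7108,  0.2797, -0.0023]), 0.71)]
bit_case [(array([ 0.392 , -0.3798,  0.0004]), 0.7)]
tin [(array([ 0.7809,  0.0302, -0.0044]), 0.89)]
sight_line []
1.1 [ 0.2282 -0.6086  0.2146] [[-0.9363 -0.      0.3511]
 [-0.3511 -0.0001 -0.9363]
 [ 0.     -1.      0.0001]] 0.09182313730068273
```

View pics/scene1.png

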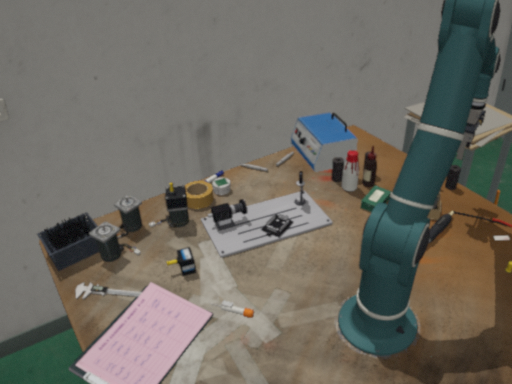

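View pics/top1.png

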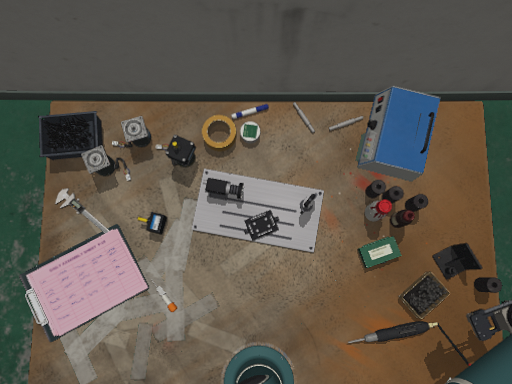

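The views show the plate in the centre of the table (top view x 193-323, y 170-251), with the nest at about (262,223) and the mirror at about (307,203). The gearhead is at (157,223), with its shaft pointing left. Next I'll look closer with the wrist camera.

```bash
cat >> h.py <<'E'
np.set_printoptions(precision=4,suppress=True)
def R(zx,zy):
    # tool pointing down (y=-z world), jaw axis z along (zx,zy)
    z=np.array([zx,zy,0.]);z/=np.linalg.norm(z); y=np.array([0,0,-1.]); x=np.cross(y,z)
    return np.stack([x,y,z],1)
E
python3 - <<'E'
from h import *
i=viewer.camera_info('wrist'); print(i)
# IK survey
q0=env.sense()['joint_positions'];print(q0)
for name,p in [('nest',(.478,-.011,.30)),('gh',(.478,.3237,.30)),('mir',(.5437,-.150,.2))]:
    for a in range(-180,180,30):
        a=np.deg2rad(a); q=solver.inverse_kinematics(np.array(p),R(np.cos(a),np.sin(a)))
        print(name,round(np.rad2deg(a)),q)
E
```

```text
{'intrinsics': array([[312.5464,   0.    , 255.9403],
       [  0.    , 312.5464, 191.7983],
       [  0.    ,   0.    ,   1.    ]]), 'dist_coeffs': array([-0.0328,  0.    ,  0.    ,  0.    ,  0.    ]), 'T_tool_cam': array([[-0.0004, -0.9592, -0.2828, -0.0781],
       [-0.0002,  0.2828, -0.9592, -0.1694],
       [ 1.    , -0.0004, -0.0003, -0.0004],
       [ 0.    ,  0.    ,  0.    ,  1.    ]])}
[ 1.169   0.4675 -0.0116  1.6027  0.006   1.0714 -0.0563]
nest -180 [ 1.0344  0.3365 -1.2844  1.8522  0.3452  1.2113  2.7817]
nest -150 [ 0.3292  0.1173 -0.4052  1.8841  0.0506  1.1501 -2.7122]
nest -120 [ 0.3907  0.1239 -0.4725  1.8807  0.0616  1.1512 -2.1983]
nest -90 [ 0.4545  0.1317 -0.543   1.8772  0.0743  1.1525 -1.6857]
nest -60 [ 0.4845  0.1357 -0.5764  1.8756  0.0808  1.1532 -1.1677]
nest -30 [ 0.5294  0.1422 -0.6267  1.8733  0.091   1.1543 -0.6529]
nest 0 [ 0.5757  0.1497 -0.679   1.871   0.1025  1.1557 -0.1393]
nest 30 [ 0.624   0.1583 -0.7342  1.8686  0.1156  1.1575  0.373 ]
nest 60 [ 0.6841  0.1708 -0.8042  1.8658  0.1339  1.1601  0.8807]
nest 90 [ 0.7868  0.1976 -0.928   1.8612 
[... 1026 characters left out ...]
41  -0.0414  1.8299  0.0168  0.971  -2.4231]
mir -120 [ 0.3137  0.3461 -0.1283  1.8251  0.0525  0.9736 -1.931 ]
mir -90 [ 0.4011  0.3555 -0.2369  1.8192  0.0986  0.9783 -1.4475]
mir -60 [ 0.4778  0.3667 -0.3333  1.8141  0.1413  0.984  -0.9606]
mir -30 [ 0.555   0.3813 -0.4316  1.809   0.1871  0.9914 -0.4758]
mir 0 [ 0.6331  0.4001 -0.533   1.804   0.2372  1.0012  0.0058]
mir 30 [ 0.7119  0.4241 -0.6382  1.7991  0.2929  1.0143  0.4831]
mir 60 [ 0.7086  0.423  -0.6337  1.7993  0.2904  1.0137  1.0088]
mir 90 [ 0.7716  0.4466 -0.7205  1.7955  0.3395  1.027   1.4919]
mir 120 [ 1.1036  0.7627 -1.3198  1.7782  0.7833  1.2484  1.6625]
mir 150 [ 1.1036  0.7627 -1.3198  1.7782  0.7833  1.2484  2.1861]
```

```bash
cat >> h.py <<'E'
def campose(s=None):
    i=viewer.camera_info('wrist'); s=s or env.sense(); T=np.eye(4);T[:3,:3]=s['tcp_rot'];T[:3,3]=s['ee_pos']
    return T@i['T_tool_cam'],i
def pix2w(uv,z,T,i):
    "pixels -> world points on plane(s) z"
    uv=np.asarray(uv,float).reshape(-1,1,2)
    n=cv2.undistortPoints(uv,i['intrinsics'],i['dist_coeffs']).reshape(-1,2)
    r=np.c_[n[:,0],-n[:,1],-np.ones(len(n))]@T[:3,:3].T; e=T[:3,3]
    return e+r*((z-e[2])/r[:,2])[:,None]
def w2pix(P,T,i):
    P=np.asarray(P,float).reshape(-1,3); c=(P-T[:3,3])@T[:3,:3]; c=c*[1,-1,-1]
    return cv2.projectPoints(c.reshape(-1,1,3),np.zeros(3),np.zeros(3),i['intrinsics'],i['dist_coeffs'])[0].reshape(-1,2)
E
python3 - <<'E'
from h import *
a=np.deg2rad(-10)
env.reach(np.array([.51,-.02,.28]),R(np.cos(a),np.sin(a)))
s=env.sense(); print(s['t'],s['ee_pos'],s['joint_positions'])
T,i=campose(s); im,d=snap('wrist','w1.png'); np.savez('w1.npz',im=im,d=d,T=T)
for n in ['station','camera_lens','mirror_grip','nest']:
    r=tip_of('wrist',n); print(n,[(np.round(x['at'],4),round(x['score'],2)) for x in r[:3]])
    r=search_frame('wrist',n); print(n,[(np.round(x['at'],4),round(x['score'],2)) for x in r[:3]])
E
```

```text
3.4333 [ 0.5101 -0.0213  0.2798] [ 0.52    0.2293 -0.6265  1.8318  0.1482  1.1277 -0.3348]
station [(array([ 0.5691, -0.0068, -0.0004]), 0.79)]
station [(array([0.5344, 0.0354, 0.0095]), 0.65)]
camera_lens [(array([0.5787, 0.049 , 0.0567]), 0.63)]
camera_lens [(array([0.5372, 0.029 , 0.008 ]), 0.81)]
mirror_grip [(array([ 0.5395, -0.1474,  0.1093]), 0.89)]
mirror_grip [(array([ 0.5417, -0.1449,  0.089 ]), 0.93)]
nest [(array([ 0.4781, -0.0067,  0.0112]), 0.86)]
nest [(array([ 0.4797, -0.0032,  0.0196]), 0.64)]
```

View pics/w1.png

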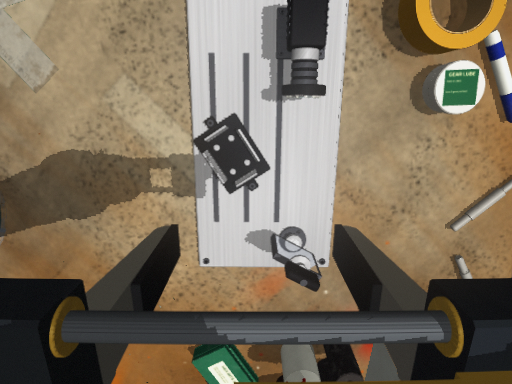

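```bash
python3 - <<'E'
from h import *
f=np.load('w1.npz');im=f['im'][:,:,::-1]
a=cv2.resize(im[105:200,185:285],None,fx=6,fy=6,interpolation=cv2.INTER_CUBIC)
cv2.imwrite('pics/nest_z.png',a)
a=cv2.resize(im[210:310,240:350],None,fx=6,fy=6,interpolation=cv2.INTER_CUBIC)
cv2.imwrite('pics/mir_z.png',a)
d=f['d'];T=f['T'];i=viewer.camera_info('wrist')
# per-pixel world via depth
v,u=np.mgrid[:384,:512]
n=cv2.undistortPoints(np.stack([u,v],-1).reshape(-1,1,2).astype(float),i['intrinsics'],i['dist_coeffs']).reshape(384,512,2)
P=np.stack([n[...,0]*d,-n[...,1]*d,-d],-1)@T[:3,:3].T+T[:3,3]
Z=P[...,2]
for r,c in [(230,225),(150,230),(155,180),(100,230),(200,260),(300,30)]: print(r,c,P[r,c])
g=np.clip((Z+0.005)/0.05*255,0,255).astype(np.uint8)
cv2.imwrite('pics/nest_h.png',cv2.resize(g[105:200,185:285],None,fx=6,fy=6,interpolation=cv2.INTER_NEAREST))
E
```

```text
230 225 [ 0.4425 -0.1213  0.0112]
150 230 [ 0.4752 -0.0019  0.0209]
155 180 [ 0.3998  0.0008 -0.0007]
100 230 [0.4876 0.0632 0.0119]
200 260 [ 0.5031 -0.0831  0.0122]
300 30 [0.4573 0.0193 0.3823]
```

View pics/nest_z.png

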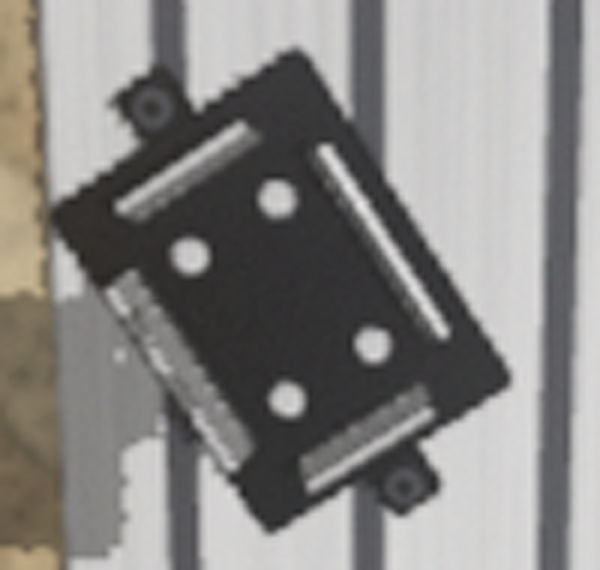

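View pics/mir_z.png

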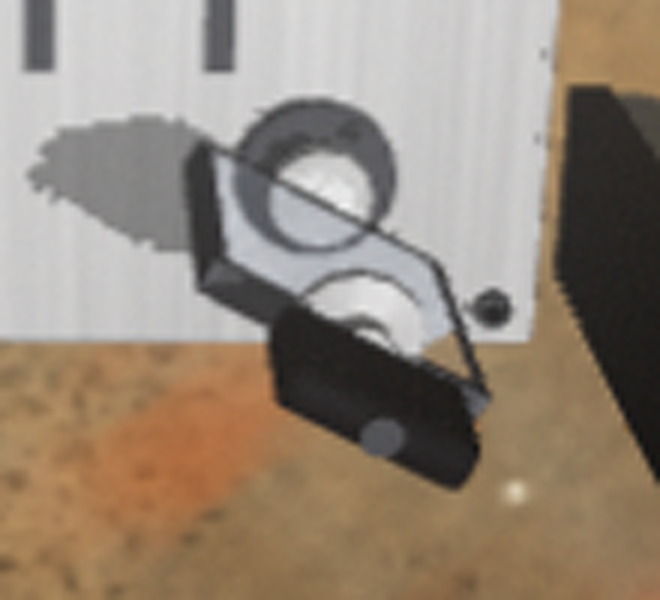

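View pics/nest_h.png

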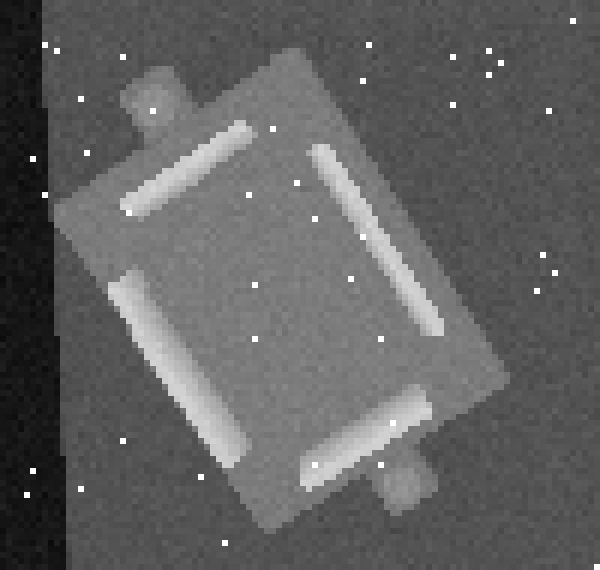

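```bash
python3 - <<'E'
from h import *
from scipy.optimize import least_squares, minimize
f=np.load('w1.npz');T=f['T'];i=viewer.camera_info('wrist')
un=lambda p:(np.array(p,float)+.5)/6-.5+[185,105]
c=pix2w(un([(297,48),(511,380),(270,533),(52,210)]),.02,T,i); print(c)
print(np.linalg.norm(np.diff(np.r_[c,c[:1]],axis=0),axis=1), c.mean(0))
dd=pix2w(un([(277,200),(190,257),(372,345),(288,400)]),.02,T,i); print(dd,dd.mean(0))
for a,b in [(c[1]-c[0]),(c[2]-c[3])],[(dd[2]-dd[0]),(dd[3]-dd[1])]:
    print(np.rad2deg(np.arctan2(a[1],a[0])),np.rad2deg(np.arctan2(b[1],b[0])))
for a,b in [(c[3]-c[0]),(c[2]-c[1])],[(dd[1]-dd[0]),(dd[3]-dd[2])]:
    print('x',np.rad2deg(np.arctan2(a[1],a[0])),np.rad2deg(np.arctan2(b[1],b[0])),np.linalg.norm(a))
# silhouette fit
im=f['im'];g=im.max(2)
m=(g<70).astype(np.uint8); m[:105]=0;m[200:]=0;m[:,:185]=0;m[:,285:]=0
dist=None
def boxpts(p):
    x,y,a=p;Rz=np.array([[np.cos(a),-np.sin(a)],[np.sin(a),np.cos(a)]])
    q=np.array([(sx*.035,sy*.046) for sx in(-1,1) for sy in (-1,1)])@Rz.T+[x,y]
    return np.r_[np.c_[q,[.012]*4],np.c_[q,[.02]*4]]
v=T[:3,3]; print('cam',v)
# plate edges: bright mask
hull=cv2.convexHull
# fill nest region
big=cv2.resize(g,None,fx=8,fy=8,interpolation=cv2.INTER_CUBIC)
def render(p):
    uv=w2pix(boxpts(p),T,i); h=cv2.convexHull(((uv+.5)*8-.5).astype(np.float32)).reshape(-1,2)
    M=np.zeros(big.shape,np.uint8); cv2.fillPoly(M,[np.round(h*16).astype(np.int32)],1,shift=4); return M
tgt=(big<80).astype(np.uint8); 
roi=np.zeros_like(tgt); 
x0=[.4785,-.0065,np.deg2rad(-150)]
base=render(x0)
def cost(p):
    M=render(p); ring=cv2.dilate(M,np.ones((25,25)))-M
    inner=M-cv2.erode(M,np.ones((25,25)))
    return -(tgt[inner>0].mean())+tgt[ring>0].mean()
# init yaw from corners
a=c[3]-c[0]; x0=[c[:,0].mean(),c[:,1].mean(),np.arctan2(a[1],a[0])]
r=minimize(cost,x0,method='Nelder-Mead',options=dict(initial_simplex=np.array([x0]+[np.array(x0)+d for d in np.diag([.004,.004,.05])]),maxiter=120))
print(r.x,np.rad2deg(r.x[2]),r.fun,cost(x0))
E
```

```text
[[ 0.4904  0.0462  0.02  ]
 [ 0.525  -0.0365  0.02  ]
 [ 0.4622 -0.0632  0.02  ]
 [ 0.4284  0.0208  0.02  ]]
[0.0896 0.0682 0.0906 0.067 ] [ 0.4765 -0.0082  0.02  ]
[[ 0.4794  0.014   0.02  ]
 [ 0.4572  0.0048  0.02  ]
 [ 0.4945 -0.0227  0.02  ]
 [ 0.4728 -0.0321  0.02  ]] [ 0.476 -0.009  0.02 ]
-67.33642846806408 -68.15152279971814
-67.59476476695939 -67.10319795241786
x -157.7601737672644 -156.9680894579526 0.06695457488362677
x -157.4664642755634 -156.66248552424787 0.024047208976999267
cam [0.5226 0.0569 0.4492]
[ 0.4751 -0.0093 -2.7529] -157.72693167589046 -0.5345233023230936 -0.4112479033199589
```

```bash
python3 - <<'E'
from h import *
f=np.load('w1.npz');T=f['T'];i=viewer.camera_info('wrist');g=cv2.cvtColor(f['im'],cv2.COLOR_RGB2GRAY).astype(float)
def vedge(u0,u1,r0,r1,w=6):
    pts=[]
    for r in range(r0,r1,3):
        t=(r-r0)/(r1-r0);uc=u0+(u1-u0)*t; us=np.arange(int(uc-w),int(uc+w)); gr=np.abs(np.diff(g[r,us[0]:us[-1]+2])); k=np.argmax(gr)
        pts.append((us[k]+.5,r))
    P=pix2w(pts,.012,T,i)[:,:2]
    vx,vy,x,y=cv2.fitLine(P.astype(np.float32),cv2.DIST_HUBER,0,.001,.001).ravel()
    if vy>0: vx,vy=-vx,-vy
    return np.rad2deg(np.arctan2(vy,vx)),np.array([x,y]),np.array([vx,vy])
L=vedge(188,200,5,105);L2=vedge(188,200,205,262);Rr=vedge(347,331,5,220)
print(L,L2,Rr)
P=pix2w([(u,r0) for u,r0 in [(u,(lambda c:240+np.argmax(np.abs(np.diff(g[240:290,u])))+.5)(u)) for u in range(205,255,3)]],.012,T,i)[:,:2]
vx,vy,x,y=cv2.fitLine(P.astype(np.float32),cv2.DIST_HUBER,0,.001,.001).ravel();print('bot',np.rad2deg(np.arctan2(vy,vx)),x,y)
np.set_printoptions(precision=4)
th=np.deg2rad(-99.5)
for th in np.deg2rad([-98.5,-99,-99.5,-100]):
    ex=np.array([np.cos(th),np.sin(th)]);ey=np.array([-ex[1],ex[0]])
    yl=L[1]@ey;yl2=L2[1]@ey;yr=Rr[1]@ey;xb=np.array([x,y])@ex
    yo=(yl+yr)/2+.0425; xo=xb-.2
    O=ex*xo+ey*yo
    print(np.rad2deg(th),'width',yr-yl,yr-yl2,'O',O,'mir',O+.15*ex,'lens',O-.059*ex)
E
```

```text
(np.float32(-99.20854), array([0.4454, 0.122 ], dtype=float32), array([-0.16  , -0.9871], dtype=float32)) (np.float32(-96.258385), array([ 0.3997, -0.1199], dtype=float32), array([-0.109, -0.994], dtype=float32)) (np.float32(-100.43461), array([0.6291, 0.0062], dtype=float32), array([-0.1811, -0.9835], dtype=float32))
bot -12.872763 0.42684704 -0.17913875
-98.5 width 0.19875039243798914 0.2082171544397825 O [0.5709 0.0016] mir [ 0.5487 -0.1468] lens [0.5796 0.0599]
-99.0 width 0.199505698801897 0.2068254469556422 O [0.5702 0.0006] mir [ 0.5468 -0.1475] lens [0.5795 0.0589]
-99.5 width 0.20024581203442338 0.20541798891295893 O [ 0.5696 -0.0002] mir [ 0.5448 -0.1482] lens [0.5793 0.0579]
-100.0 width 0.20097067577307987 0.20399488749511163 O [ 0.5689 -0.0011] mir [ 0.5429 -0.1488] lens [0.5792 0.057 ]
```

```bash
python3 - <<'E'
from h import *
a=np.deg2rad(166)
env.reach(np.array([.47,.29,.22]),R(np.cos(a),np.sin(a)))
s=env.sense(); print(s['t'],s['ee_pos'],s['joint_positions'])
T,i=campose(s); im,d=snap('wrist','w2.png'); np.savez('w2.npz',im=im,d=d,T=T)
for n in ['gearhead_centre','shaft_end']:
    r=tip_of('wrist',n); print(n,[(np.round(x['at'],4),round(x['score'],2)) for x in r[:3]])
v,u=np.mgrid[:384,:512]
n=cv2.undistortPoints(np.stack([u,v],-1).reshape(-1,1,2).astype(float),i['intrinsics'],i['dist_coeffs']).reshape(384,512,2)
P=np.stack([n[...,0]*d,-n[...,1]*d,-d],-1)@T[:3,:3].T+T[:3,3]
m=(P[...,2]>.052)&(P[...,2]<.07)&(np.hypot(P[...,0]-.478,P[...,1]-.324)<.07)
Q=P[m]; print(m.sum(),np.median(Q[:,2]))
print(cv2.minAreaRect((Q[:,:2]*1000).astype(np.float32)), np.median(Q,0))
cv2.imwrite('pics/m2.png',m.astype(np.uint8)*255)
E
```

```text
5.7083 [0.4704 0.2895 0.2199] [ 0.2513  0.6062 -1.1885  1.7882  0.6101  1.1762  1.7684]
gearhead_centre [(array([0.4835, 0.3218, 0.0308]), 0.84)]
shaft_end [(array([0.4998, 0.3826, 0.0434]), 0.74)]
1961 0.059157791421826755
((480.6162414550781, 324.7176208496094), (46.32284164428711, 59.47286605834961), 75.15117645263672) [0.4801 0.3218 0.0592]
```

View pics/w2.png

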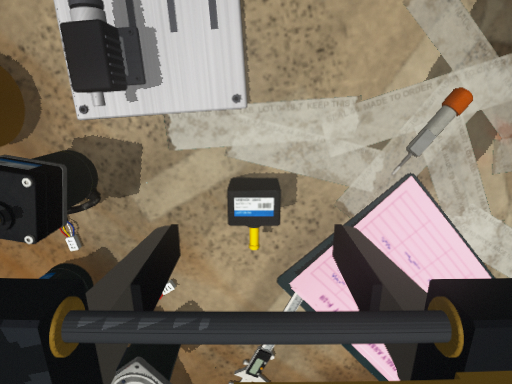

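View pics/m2.png

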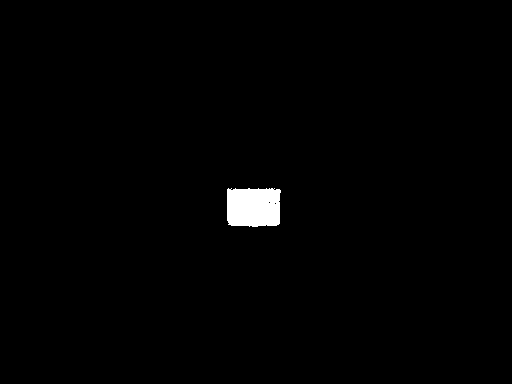

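```bash
python3 - <<'E'
from h import *
f=np.load('w2.npz');T=f['T'];i=viewer.camera_info('wrist')
g=f['im']; a=cv2.resize(g[165:260,215:295,::-1],None,fx=7,fy=6,interpolation=cv2.INTER_CUBIC); cv2.imwrite('pics/gh_z.png',a)
s=g[:,:,:].astype(int)
# shaft tip: yellow
m=(s[...,0]>150)&(s[...,1]>120)&(s[...,2]<80); m[:200]=0;m[260:]=0;m[:,:230]=0;m[:,280:]=0
r,c=np.nonzero(m); print(r.min(),r.max(),c.min(),c.max())
tip=pix2w([(c.mean(),r.max()+.5)],.040,T,i); base=pix2w([(c.mean(),r.min()-.5)],.044,T,i); print(tip,base,np.rad2deg(np.arctan2(*(tip-base)[0,[1,0]])))
# top face corners at z=.06: rows 188..225 cols 228..280
for th in np.deg2rad([75,76,76]):
    print(tip[0,:2]-.059*np.array([np.cos(th),np.sin(th)]))
E
```

```text
228 250 249 258
[[0.4954 0.3835 0.04  ]] [[0.4874 0.3522 0.044 ]] 75.74425263260919
[0.4801 0.3265]
[0.4811 0.3263]
[0.4811 0.3263]
```

View pics/gh_z.png

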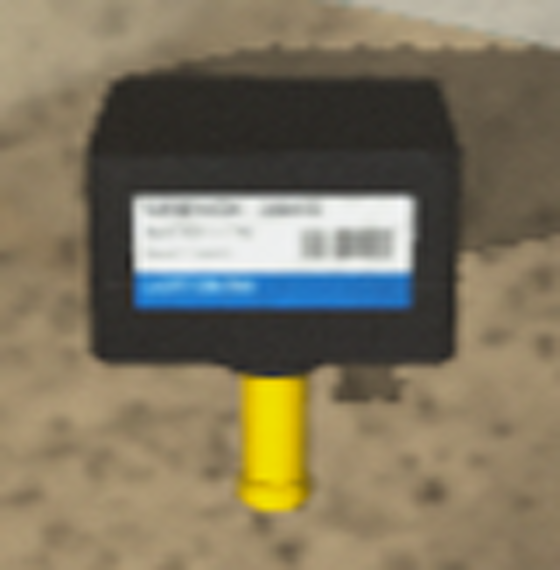

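```bash
python3 - <<'E'
from h import *
f=np.load('w2.npz');T=f['T'];i=viewer.camera_info('wrist')
k=lambda x,y:((x+.5)/7-.5+215,(y+.5)/6-.5+165)
p=pix2w([k(90,150),k(462,150),k(456,362),k(94,362)],.06,T,i);print(p,p.mean(0))
d=p[0]-p[1];print('long',np.linalg.norm(d),np.rad2deg(np.arctan2(d[1],d[0])),np.linalg.norm(p[2]-p[3]),'short',np.linalg.norm(p[0]-p[3]),np.linalg.norm(p[1]-p[2]))
d=p[3]-p[2];print(np.rad2deg(np.arctan2(d[1],d[0])))
t=pix2w([k(274,500)],.04,T,i);print(t, t-p.mean(0))
E
```

```text
[[0.5022 0.2954 0.06  ]
 [0.4457 0.3096 0.06  ]
 [0.4559 0.35   0.06  ]
 [0.5128 0.3357 0.06  ]] [0.4791 0.3227 0.06  ]
long 0.058242044484913144 -14.079421910544994 0.05862799803531657 short 0.04164210690358581 0.04164254098060925
-14.081894328931208
[[0.4941 0.3802 0.04  ]] [[ 0.0149  0.0576 -0.02  ]]
```

```bash
python3 - <<'E'
from h import *
a=np.deg2rad(75.8+90); F=R(np.cos(a),np.sin(a)); p=np.array([.4793,.3230,.09])
env.reach(p,F); p[2]=.023; env.movel(p,F,rate=.12)
effector.grasp(20); s=env.sense(); print(s['t'],s['gripper_width'],s['ee_pos'],s['wrist_force'])
p[2]=.2; env.movel(p,F,rate=.2); s=env.sense(); print(s['t'],s['gripper_width'],s['ee_pos'],s['wrist_force'],s['joint_positions'])
# hover to look at the nest
b=np.deg2rad(-157.5+90+180-180); F=R(np.cos(b),np.sin(b))
x=F[:,0]; q=np.array([.476,-.009,.26])-.05*x; q[2]=.26
print(q,solver.inverse_kinematics(q,F))
E
```

```text
7.75 0.05990883355058917 [0.48   0.3229 0.0233] [ 1.7911 -1.4029  3.0953]
8.7833 0.0598377138671183 [0.4787 0.3222 0.1986] [ 0.2345  0.0368 -3.3519] [ 0.1471  0.6552 -1.1289  1.7502  0.6427  1.1638  1.7182]
[0.5222 0.0101 0.26  ] [-1.1199  0.4695  1.3737  1.9167 -0.5017  1.1748 -0.739 ]
```

```bash
python3 - <<'E'
from h import *
b=np.deg2rad(50); env.reach(np.array([.47,.13,.24]),R(np.cos(b),np.sin(b)))
s=env.sense(); print(s['t'],s['joint_positions'])
b=np.deg2rad(-67.5); F=R(np.cos(b),np.sin(b))
q=np.array([.476,-.009,0])+.065*F[:,0]; q[2]=.22
j=solver.inverse_kinematics(q,F); print(q,j)
if j is not None and abs(j-s['joint_positions'])[:6].max()<1.3:
    env.reach(q,F); s=env.sense(); print(s['t'],s['ee_pos'])
    T,i=campose(s); im,d=snap('wrist','w3.png'); np.savez('w3.npz',im=im,d=d,T=T)
    r=tip_of('wrist','nest'); print([(np.round(x['at'],4),round(x['score'],2)) for x in r[:3]])
E
```

```text
10.0333 [ 0.3608  0.2666 -0.8062  1.9227  0.2209  1.0435  0.335 ]
[ 0.4159 -0.0339  0.22  ] [ 0.4301  0.0924 -0.4474  2.1076  0.049   0.9513 -1.2222]
11.425 [ 0.4162 -0.0332  0.2199]
[(array([ 0.4779, -0.006 ,  0.0097]), 0.71)]
```

View pics/w3.png

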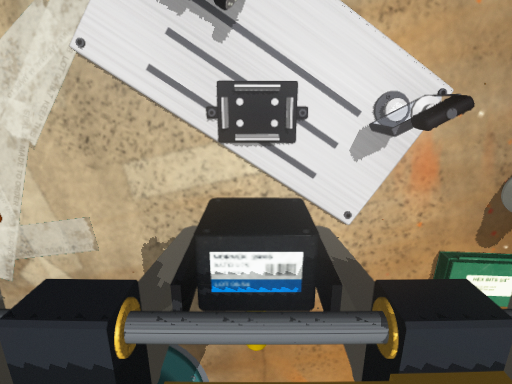

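```bash
python3 - <<'E'
from h import *
f=np.load('w3.npz');T=f['T'];i=viewer.camera_info('wrist');im=f['im'];print(T[:3,3])
cv2.imwrite('pics/n3.png',cv2.resize(im[70:155,200:315,::-1],None,fx=6,fy=6,interpolation=cv2.INTER_CUBIC))
cv2.imwrite('pics/m3.png',cv2.resize(im[70:160,340:480,::-1],None,fx=5,fy=5,interpolation=cv2.INTER_CUBIC))
E
```

```text
[ 0.4882 -0.0028  0.3894]
```

View pics/n3.png

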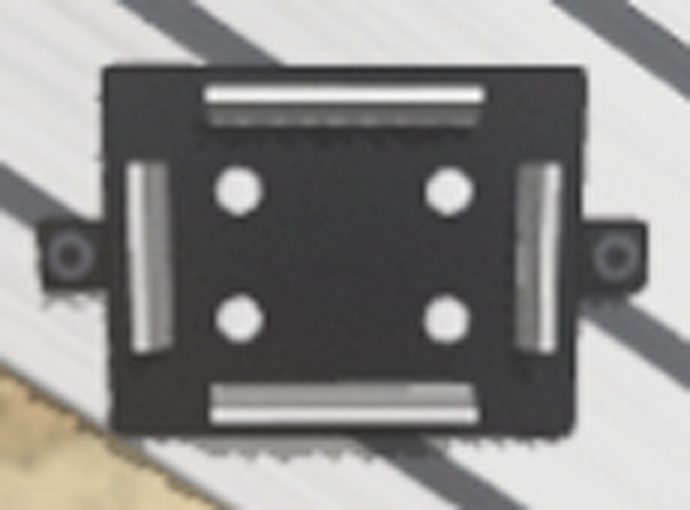

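View pics/m3.png

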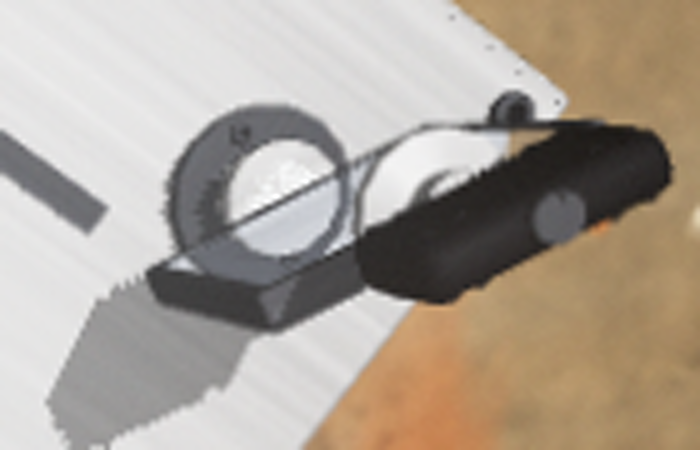

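```bash
python3 - <<'E'
from h import *
i=viewer.camera_info('wrist');T=np.load('w3.npz')['T'];T1=np.load('w1.npz')['T']
k=lambda x,y,s,o:((x+.5)/s-.5+o[0],(y+.5)/s-.5+o[1])
n=lambda x,y:k(x,y,6,(200,70))
d=pix2w([n(239,191),n(448,191),n(239,318),n(446,319)],.02,T,i)[:,:2];print('discs',d.mean(0))
a=d[1]-d[0]+d[3]-d[2];print('y ang',np.rad2deg(np.arctan2(a[1],a[0])),np.linalg.norm(a)/2)
c=pix2w([n(104,66),n(585,66)],.02,T,i)[:,:2];cb=pix2w([n(575,437),n(112,437)],.02,T,i)[:,:2]
print('block',np.r_[c,cb].mean(0),np.linalg.norm(c[1]-c[0]),np.linalg.norm(cb[1]-cb[0]),np.linalg.norm(c[0]-cb[1]))
l=pix2w([n(70,255),n(617,257)],.02,T,i)[:,:2];print('lugs',l.mean(0),np.rad2deg(np.arctan2(*(l[1]-l[0])[::-1])))
# guides mid: tops z=.036
gd=pix2w([n(130,258),n(558,258),n(345,95),n(345,414)],.036,T,i)[:,:2];print('guides y',gd[:2].mean(0),'x',gd[2:].mean(0))
b=pix2w([(81,43),(348,214),k(512,108,5,(340,70))],.012,T,i)[:,:2];print('bolts',b)
e=b[1]-b[0];print('st ang',np.rad2deg(np.arctan2(e[1],e[0])),np.linalg.norm(e),np.linalg.norm(b[1]-b[2])); e=b[2]-b[1];print(np.rad2deg(np.arctan2(e[1],e[0])))
print('mir',pix2w([k(559,215,5,(340,70))],.131,T,i),pix2w([k(382,437,6,(240,210))],.131,T1,i))
print('bolt1',pix2w([k(491,308,6,(240,210)),(206.5,261.5)],.012,T1,i))
# bar direction w3: bar front-top edge ends
E
```

```text
discs [ 0.4761 -0.0088]
y ang -67.46541303992763 0.03981393860645511
block [ 0.476 -0.009] 0.08978871318386687 0.09096765476096723 0.06917490843450809
lugs [ 0.476  -0.0089] -67.53276487158935
guides y [ 0.4762 -0.0089] x [ 0.4763 -0.009 ]
bolts [[ 0.4705  0.2026]
 [ 0.4037 -0.1667]
 [ 0.582  -0.1987]]
st ang -100.24509418221507 0.37527029815371965 0.18112807169167108
-10.182280214894545
mir [[ 0.5412 -0.1529  0.131 ]] [[ 0.5406 -0.1533  0.131 ]]
bolt1 [[ 0.5805 -0.1987  0.012 ]
 [ 0.4032 -0.1682  0.012 ]]
```

```bash
python3 - <<'E'
from h import *
b=np.deg2rad(-67.5); F=R(np.cos(b),np.sin(b))
p=np.array([.4760,-.0089,.13]); env.movel(p,F,rate=.2); s=env.sense(); print(s['t'],s['ee_pos'],s['wrist_force'],s['gripper_width'])
e=p-s['ee_pos']; e[2]=0; print(e)
for z in [.07,.058,.05,.046]:
    p[2]=z; env.movel(p,F,rate=.08); s=env.sense(); print(z,s['t'],s['ee_pos'],s['wrist_force'],s['moment'],s['gripper_width'])
    if np.linalg.norm(s['wrist_force']-[0,0,-3.4])>15: print('stop'); break
E
```

```text
12.2333 [ 0.4758 -0.0089  0.1303] [-0.8543  0.0651 -2.5436] 0.05975393601320698
[ 0.0002 -0.      0.    ]
0.07 13.1333 [ 0.4764 -0.0088  0.0703] [-0.2297  0.4349 -3.0848] [ 0.0214  0.0628 -0.0222] 0.05976817527262168
0.058 13.4333 [ 0.4757 -0.0089  0.0578] [-0.5935  0.0842 -4.1742] [ 0.0375 -0.0132 -0.0123] 0.05978465854496415
0.05 13.6833 [ 0.4766 -0.0087  0.05  ] [ 1.4096  0.6582 -4.4671] [ 0.1186 -0.411   0.0169] 0.06009310210847445
0.046 13.9333 [ 0.4766 -0.0087  0.046 ] [ 1.687   0.7952 -4.5197] [ 0.1474 -0.6816  0.0209] 0.05989151797838466
```

```bash
python3 - <<'E'
from h import *
b=np.deg2rad(-67.5); F=R(np.cos(b),np.sin(b))
p=np.array([.4762,-.0088,.13])
for z in [.0435,.042]:
    p[2]=z; env.movel(p,F,rate=.05); s=env.sense(); print(z,s['t'],s['ee_pos'],s['wrist_force'],s['moment'],s['gripper_width'])
    if s['wrist_force'][2]>4: break
T,i=campose(s); im,d=snap('wrist','w4.png')
E
```

```text
0.0435 14.1833 [ 0.4766 -0.0087  0.0435] [ 2.6037  0.3778 -4.3421] [ 0.2109 -0.7974  0.0095] 0.060144803442225885
0.042 14.4333 [ 0.4767 -0.0086  0.0431] [-0.304   0.9224  8.2316] [0.3421 0.1603 0.0443] 0.05975513247930874
```

View pics/w4.png

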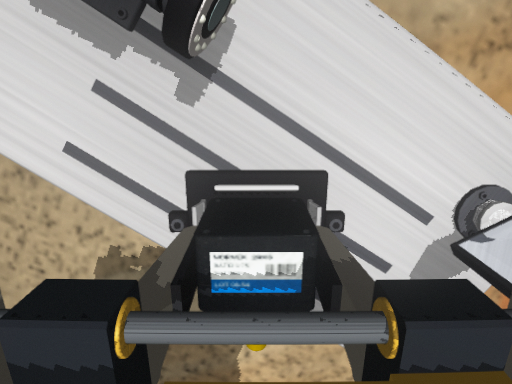

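```bash
python3 - <<'E'
from h import *
b=np.deg2rad(-67.5); F=R(np.cos(b),np.sin(b))
effector.release(); s=env.sense(); print(s['t'],s['gripper_width'],s['wrist_force'])
env.movel(np.array([.4762,-.0088,.14]),F,rate=.15)
env.movel(np.array([.43,-.0339,.24]),F,rate=.25)
s=env.sense(); print(s['t'],s['ee_pos'],s['wrist_force'])
T,i=campose(s); im,d=snap('wrist','w5.png'); np.savez('w5.npz',im=im,d=d,T=T)
for n in ['gearhead_centre','shaft_end','mirror_grip']:
    r=tip_of('wrist',n); print(n,[(np.round(x['at'],4),round(x['score'],2)) for x in r[:3]])
cv2.imwrite('pics/g5.png',cv2.resize(im[60:210,180:340,::-1],None,fx=4.5,fy=4,interpolation=cv2.INTER_CUBIC))
E
```

```text
15.1167 0.09185826553875301 [-0.988   0.2737  0.0713]
16.5167 [ 0.4297 -0.0339  0.239 ] [ 0.2404  0.0206 -0.2181]
gearhead_centre [(array([ 0.478 , -0.0088,  0.0498]), 0.91)]
shaft_end [(array([ 0.424 , -0.0301,  0.0623]), 0.69)]
mirror_grip [(array([ 0.542 , -0.1481,  0.116 ]), 0.88)]
```

View pics/w5.png

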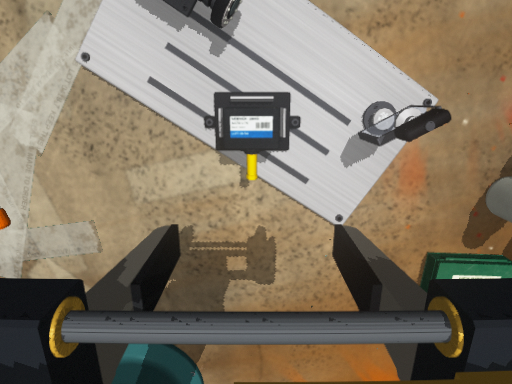

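View pics/g5.png

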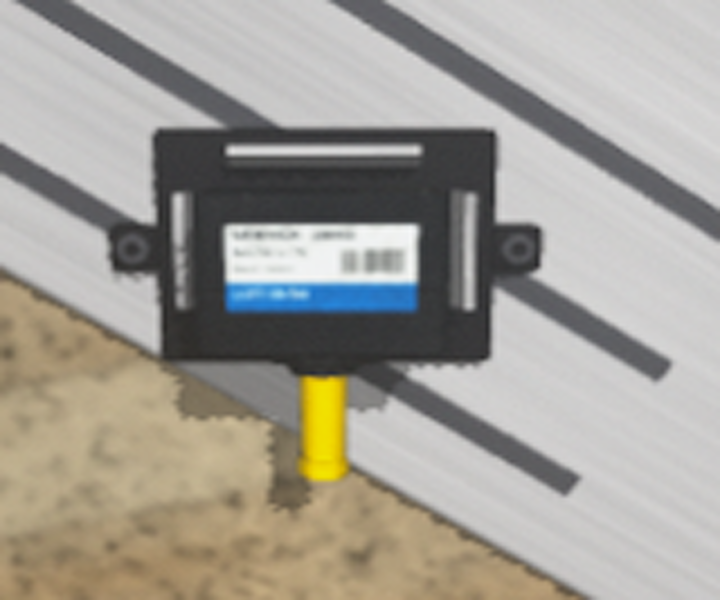

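```bash
python3 - <<'E'
from h import *
f=np.load('w5.npz');T=f['T'];d=f['d'];i=viewer.camera_info('wrist')
k=lambda x,y:((x+.5)/4.5-.5+180,(y+.5)/4-.5+60)
print('tip',pix2w([k(324,474)],.060,T,i),'base',pix2w([k(324,378)],.0665,T,i),'mir dot',)
v,u=np.mgrid[:384,:512]
n=cv2.undistortPoints(np.stack([u,v],-1).reshape(-1,1,2).astype(float),i['intrinsics'],i['dist_coeffs']).reshape(384,512,2)
P=np.stack([n[...,0]*d,-n[...,1]*d,-d],-1)@T[:3,:3].T+T[:3,3]
Q=P[110:146,228:278].reshape(-1,3); Q=Q[abs(Q[:,2]-.08)<.008]; print(len(Q),np.median(Q,0))
A=np.c_[Q[:,:2]-Q[:,:2].mean(0),np.ones(len(Q))]; print('tilt',np.linalg.lstsq(A,Q[:,2],rcond=None)[0])
pl=P[100:130,160:200].reshape(-1,3); print('plate z',np.median(pl[:,2]), 'table',np.median(P[170:200,100:160,2]))
print('grip dot', P[118:124,428:436,2].max())
cv2.imwrite('pics/m5.png',cv2.resize(f['im'][85:160,340:470,::-1],None,fx=6,fy=6,interpolation=cv2.INTER_CUBIC))
E
```

```text
tip [[ 0.4199 -0.0321  0.06  ]] base [[ 0.4466 -0.0213  0.0665]] mir dot
1796 [ 0.4748 -0.0109  0.0794]
tilt [0.0014 0.0011 0.0794]
plate z 0.011218213663553633 table -0.0007004737376915537
grip dot 0.13345367075468972
```

View pics/m5.png

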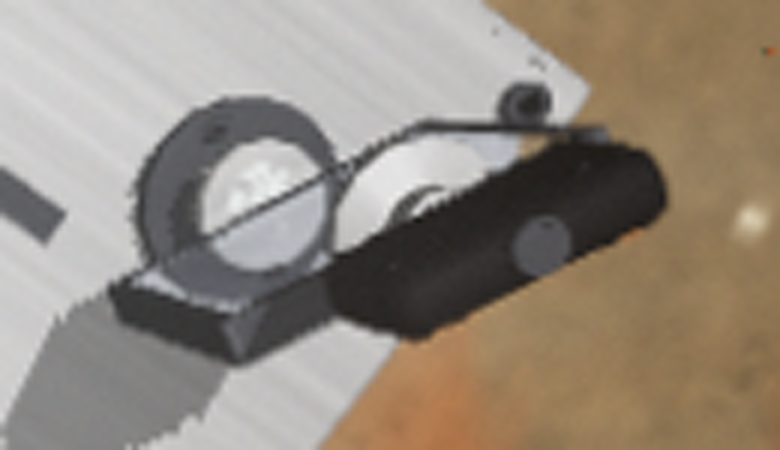

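```bash
python3 - <<'E'
from h import *
i=viewer.camera_info('wrist');f=np.load('w5.npz')
print('mir',pix2w([(429.9,125.5)],.131,f['T'],i))
b=np.deg2rad(-128); F=R(np.cos(b),np.sin(b))
p=np.array([.541,-.153,.21]); print(solver.inverse_kinematics(p,F))
env.reach(p,F); s=env.sense(); print(s['t'],s['ee_pos'],s['joint_positions'])
T,_=campose(s); im,d=snap('wrist','w6.png'); np.savez('w6.npz',im=im,d=d,T=T)
E
```

```text
mir [[ 0.541  -0.1531  0.131 ]]
[ 0.442   0.3458 -0.279   1.8116  0.1112  0.9994 -2.1157]
17.575 [ 0.5406 -0.1519  0.2093] [ 0.4415  0.3466 -0.2801  1.8125  0.1109  0.9995 -2.1143]
```

View pics/w6.png

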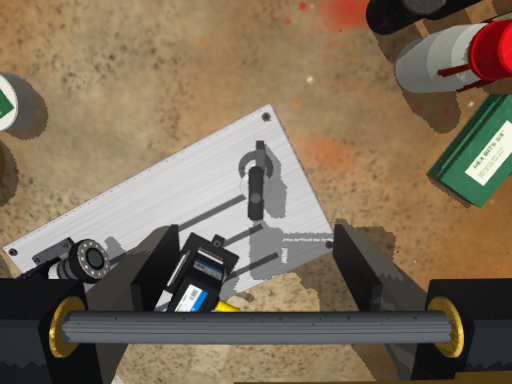

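```bash
python3 - <<'E'
from h import *
i=viewer.camera_info('wrist');f=np.load('w6.npz')
print('mir',pix2w([(255.5,199)],.131,f['T'],i))
b=np.deg2rad(-128); F=R(np.cos(b),np.sin(b))
p=np.array([.541,-.153,.107]); env.movel(p,F,rate=.12); s=env.sense(); print(s['t'],s['ee_pos'],s['wrist_force'])
effector.grasp(30); env.pause(.2); s=env.sense(); print(s['t'],s['gripper_width'],s['ee_pos'],s['wrist_force'],s['moment'])
z=s['tcp_rot'][:,2];print(np.rad2deg(np.arctan2(z[1],z[0])))
im,d=snap('wrist','w7.png')
E
```

```text
mir [[ 0.5394 -0.1523  0.131 ]]
18.6333 [ 0.5416 -0.1531  0.1078] [ 0.9235  0.3021 -0.1248]
20.0167 0.011569151177739616 [ 0.5417 -0.1519  0.107 ] [ 2.9953  4.406  -3.3782] [ 0.9873 -0.7239 -0.0629]
-127.95161894516322
```

View pics/w7.png

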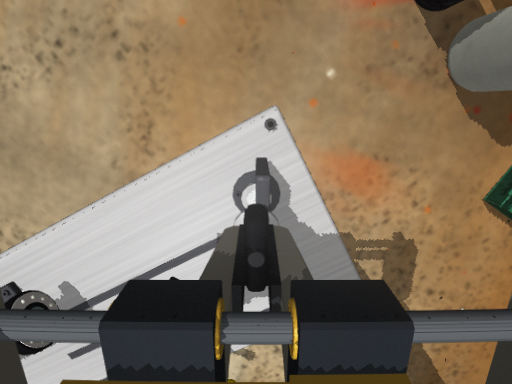

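```bash
python3 - <<'E'
from h import *
p=np.array([.5416,-.1521,.107])
for a in np.linspace(-128,-72.6,8)[1:]:
    b=np.deg2rad(a); F=R(np.cos(b),np.sin(b))
    env.reach(p,F); s=env.sense(); z=s['tcp_rot'][:,2]
    print(round(a,1),s['t'],s['ee_pos'],s['wrist_force'],s['moment'],s['gripper_width'],round(np.rad2deg(np.arctan2(z[1],z[0])),2))
    if np.linalg.norm(s['wrist_force'])>25: break
env.pause(.3); s=env.sense(); z=s['tcp_rot'][:,2]; print(s['t'],s['ee_pos'],s['wrist_force'],s['moment'],np.rad2deg(np.arctan2(z[1],z[0])))
im,d=snap('wrist','w8.png'); T,i=campose(s); np.savez('w8.npz',im=im,d=d,T=T)
snap('top','top8.png'); snap('scene','scene8.png')
E
```

```text
-120.1 20.3167 [ 0.5416 -0.152   0.107 ] [ 2.281   3.1935 -1.4985] [ 0.7209 -0.4272 -0.0666] 0.01175189923425271 -120.29
-112.2 20.5667 [ 0.5416 -0.1521  0.107 ] [ 1.665   2.6361 -0.6615] [ 0.6603 -0.3942 -0.0408] 0.0117392875468196 -112.51
-104.3 20.8167 [ 0.5415 -0.1522  0.107 ] [ 1.4595  1.7682 -1.6325] [ 0.5345 -0.3417 -0.0445] 0.01175689528612332 -104.65
-96.3 21.0667 [ 0.5416 -0.1524  0.107 ] [ 1.3446  1.7395 -0.9228] [ 0.4043 -0.3753 -0.0358] 0.01173778910456348 -96.77
-88.4 21.3167 [ 0.5415 -0.1525  0.107 ] [ 1.2149  0.1328 -1.1769] [ 0.2116 -0.3124 -0.0572] 0.01187072019201225 -88.87
-80.5 21.5667 [ 0.5416 -0.1526  0.107 ] [ 1.6574  0.3635 -0.9293] [ 0.078  -0.2604 -0.1118] 0.01185770644924004 -80.96
-72.6 21.8167 [ 0.5416 -0.1527  0.107 ] [ 1.5658 -0.736  -1.6251] [-0.1266 -0.3758 -0.0893] 0.011676601014811137 -73.05
22.1167 [ 0.5416 -0.1527  0.107 ] [ 2.1237 -2.4352 -2.2002] [-0.4823 -0.3615 -0.1019] -72.72630936663869
```

View pics/w8.png

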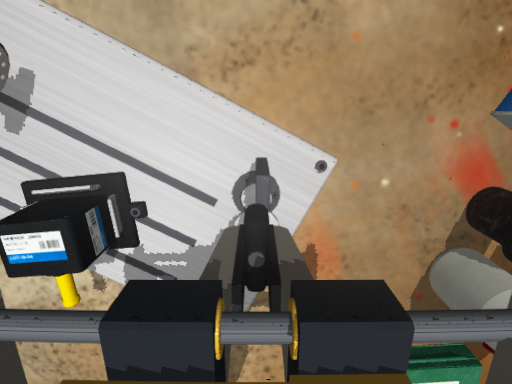

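View pics/top8.png

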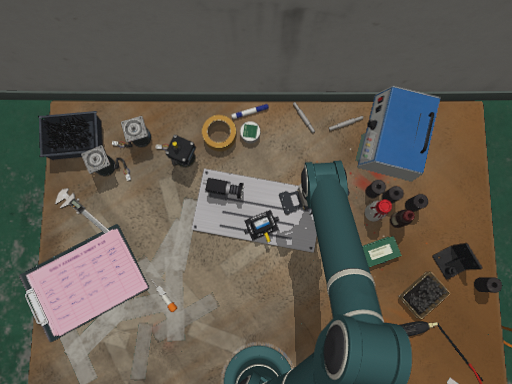

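```bash
python3 - <<'E'
from h import *
i=viewer.camera_info('wrist');f=np.load('w8.npz');T=f['T']
s=f['im'].astype(int);m=(s[...,0]>150)&(s[...,1]>110)&(s[...,2]<80);m[:,150:]=0;m[:250]=0;m[310:]=0
r,c=np.nonzero(m);print(r.max(),c[r>=r.max()-3].mean())
print('tip',pix2w([(c[r>=r.max()-3].mean(),r.max()-2)],.06,T,i),'bolt',pix2w([(321,166)],.012,T,i))
# station line along plate top edge (slot edges) in w8
g=cv2.cvtColor(f['im'],cv2.COLOR_RGB2GRAY)
pts=[(u,np.argmax(np.abs(np.diff(g[lo:lo+14,u].astype(float))))+lo+.5) for u in range(60,325,5) for lo in [int(0+ (u-43)*.53+ -2)-5] if lo>=0]
P=pix2w(pts,.012,T,i)[:,:2]; l=cv2.fitLine(P.astype(np.float32),cv2.DIST_HUBER,0,.0005,.001).ravel();print(np.rad2deg(np.arctan2(l[1],l[0])),l[2:])
for M in [(.5416,-.1527),(.541,-.153)]:
  for t in [(.4216,-.0315),(.4199,-.0321)]:
    for y in [79.6,79.8]:
      a=np.rad2deg(np.arctan2(t[1]-M[1],t[0]-M[0])); print((a+y)/2-180)
for n in ['shaft_end','mirror_grip']:
    for cam in ['wrist','top','scene']: print(n,cam,[(np.round(x['at'],4),round(x['score'],2)) for x in tip_of(cam,n)[:2]])
E
```

```text
307 68.90243902439025
tip [[ 0.4167 -0.0302  0.06  ]] bolt [[ 0.5805 -0.1992  0.012 ]]
79.57093 [ 0.6137 -0.0844]
-72.84252563879191
-72.7425256387919
-72.5699444397751
-72.4699444397751
-72.94972621278967
-72.84972621278968
-72.67632406344276
-72.57632406344277
shaft_end wrist [(array([ 0.4274, -0.0302,  0.0629]), 0.61)]
shaft_end top [(array([ 0.4192, -0.0353,  0.0579]), 0.86)]
shaft_end scene [(array([ 0.4199, -0.0252,  0.0606]), 0.83)]
mirror_grip wrist [(array([ 0.5459, -0.15  ,  0.1129]), 0.96)]
mirror_grip top [(array([ 0.5444, -0.1545,  0.1146]), 0.37), (array([ 0.7103,  0.2796, -0.0006]), 0.32)]
mirror_grip scene [(array([ 0.5406, -0.1481,  0.1173]), 0.89)]
```

View pics/scene8.png

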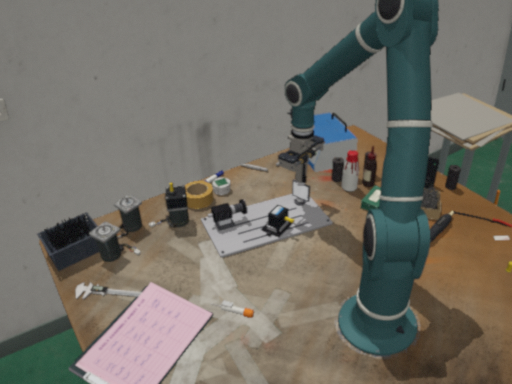

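```bash
python3 - <<'E'
from h import *
env.pause(.8); s=env.sense(); z=s['tcp_rot'][:,2]; print(s['t'],s['ee_pos'],s['wrist_force'],s['moment'],s['gripper_width'],np.rad2deg(np.arctan2(z[1],z[0])),abs(s['joint_velocities']).max())
print(workorder.finish_job())
E
```

```text
23.3667 [ 0.5416 -0.1526  0.107 ] [ 1.7066 -4.235  -2.1872] [-1.0284 -0.4774 -0.1418] 0.0115107038906276 -72.62218949810361 0.0024866571790191257
the job is handed in; nothing more can be done
None
```

The gearhead is in the nest and released. I turned the mirror to the computed angle and handed the job in at about 23.4 s with the gripper still holding it. The hand-in returned no verdict.

- **Gearhead:** I set it down with its shaft along the nest's x direction and let go. It touched bottom at the expected height. The wrist picture afterwards showed it level, with its top at about 79.4 mm against 80 mm nominal. The shaft end was about 2 mm from where it was calculated to be.
- **Mirror:** I gripped it only by the wing grip, with the fingertips about 15 mm above the frame. The jaws finished at -72.6° in the world frame (mirror turned about 0.98 rad), against my calculated -72.5° to -72.9°. The moment about the vertical was about 0.10 N m just after the turn, as the spring predicts. I saw no slip in the pictures.
- **Checks that disagreed:**
  - The station's direction came out between 79.6° and 79.8° (from mirror to camera), depending on which edges or bolts I used.
  - My rough reading of the shaft end from the last steep wrist view was about 5 mm off.
  - The trained networks' shaft-end positions scattered by up to about 10 mm.
  - In the last second of holding, the sideways force rose to about 4 N and the vertical moment to 0.14 N m.
- **Not checked directly:** I had no view through the station's own camera, so the reflection itself is calculated, not seen.
- **Bystanders:** The gear motor, bit case and tin look unmoved in the last pictures.

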